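Unbolt the sticking gate of the cheese safe and hold it ajar

TASK

The spice jar is standing in the way of the gate of the cheese safe: stand it upright and free on the narrow raised ledge on the safe's roof. Then undo the sagging barrel bolt without wrenching it (its turned-down nose hangs behind the bent-up lip of the keeper, so lift it over that lip by its brass knob as you pull it back towards the hinges) and, by the same knob, swing the self-closing gate about 30 degrees open. Finish still gripping the knob and holding the gate there, so that I can reach in for a cheese; leave the other things on the worktop where they are.

Things in the scene. Friction and masses are not known exactly. Their poses are not given: they have to be found in the camera images.
- cheese_safe: Low oak cheese safe on the worktop, 145 deep x 315 wide x 148 mm to its roof; barred gate in front. Fixed. Origin on the worktop under its middle; x to its back (front face at x = -72.5 mm), y to its left seen from the robot, z up. On the roof a narrow raised ledge: a darker oak board 56 mm deep (x), 220 mm wide (y), level top 185 mm above the worktop.
- ledge (a point): Centre of the top face of the narrow raised ledge on the roof, 84.5 mm behind the safe's front face; axes as the safe's, the ledge runs along y (110 mm each way) and is 28 mm wide to either side in x.
- spice_jar: White spice jar with a dark brown lid, 44 mm in diameter, 96 mm tall, about 0.11 kg; lid is the top 21 mm, fixed. Origin at the centre of its underside, z up the jar. It starts on the worktop 50 to 65 mm in front of the gate, inside its swing.
- gate (a joint): Angle of the gate in rad: 0 shut, growing as its right-hand (bolt) end swings out towards the robot; stop at 1.5. Oak frame, 241 mm wide, 18 mm thick, top 131 mm above the worktop, bottom 20 mm. Spring hinges pull it shut: about 0.4 N m when shut, 0.8 N m at 30 degrees; damped (0.6 N m s).
- gate_hinge (a point): Point on the gate's upright hinge axis, in the plane of the safe's front face at the left end of the gate, 106 mm above the worktop (the height of the keeper); axes as the safe's, it does not move with the gate.
- bolt_knob: Brass knob of the barrel bolt, an upright drum 25 mm in diameter, 26 mm tall; origin at its centre, axes about as the safe's when the gate is shut. Its centre is 48 mm out from the gate's face on an 8 mm stem, 108 mm above the worktop and, bolt shot, 221 mm right of the hinge axis; clear on both sides to be pinched from above. Lifting it 6 to 11 mm lifts the nose over the lip.
- bolt (a joint): How far the bolt is drawn, in m: 0 fully shot (to the right, -y), growing as the knob is pulled left towards the hinges, stop at 0.045; 1.5 N of friction, it stays where left. The steel bolt is 10 mm thick. If not lifted it catches on the lip at about 0.005; the nose is past the lip and clear of the keeper from 0.020 on.
- bolt_tilt (a joint): How far the bolt is lifted, in rad, about its loose barrel on the gate 125 mm left of the shot knob (96 mm right of the hinge axis): 0 sagging (it falls back by its own weight of about 0.2 kg when let go), stop at 0.10. The nose clears the lip from about 0.047, until the bolt is drawn 0.020; level at 0.045.
- keeper: Steel keeper on the safe's right-hand front post: a strap loop 10 mm wide (y) standing 24 mm out, the gate-side edge of its lower strap bent up into a lip 6 mm thick. The bolt's nose (8 mm long, 9 mm down) hangs behind the lip; the loop holds the gate shut until the bolt is drawn. Origin on the post's face at the bolt's height, axes as the safe's.
- soft_wedge: Bystander: cream wrapped cheese wedge, 93 x 120 x 58 mm; origin at the centre of its underside.
- white_block: Bystander: white wrapped cheese block, 127 x 84 x 53 mm; origin at the centre of its underside.
- white_card: Bystander: white price card in a wooden foot, 21 x 62 x 59 mm; origin at the centre of its underside.
- red_wheel: Bystander: small red cheese wheel, 120 x 119 x 48 mm; origin at the centre of its underside.
- mill: Bystander: wooden pepper mill, 58 mm in diameter, 170 mm tall; origin at the centre of its underside.
There are look-alikes about, which are no part of the job. Leave any blue look-alike of the spice_jar alone.

How it is judged:
By the outcome, as a careful person would: the job done as asked, in the order asked, and still so for the second after the job is handed in, while the arm keeps its last pose, push and grip.
It also fails if it takes over 48 s, if anything falls off the work surface, if the arm or the gripper's body presses on something with over 40 N, if the wrist force passes 120 N, or if a joint passes its speed limit or range.

ROBOT

A 6-joint arm with a two-finger parallel gripper is mounted at the origin on a cart in front of the work surface, level with it; the furniture and walls round the work are solid. World frame = base frame: x ahead of the robot, y to its left, z up, the work surface at z = 0. Lengths are in m, angles in rad, forces in N, time in s.
With the tool pointing down it reaches from about 0.425 to 0.95 m from the base axis. Payload 3.5 kg.
Tool frame: the origin (TCP) lies midway between the tips of the shut fingers; the grasp point (between the pads) lies 19 mm behind it; z points along the fingers, y is the line along which they close (so a half turn about z gives the same grasp; the last joint's range is limited). The gripper opens to 85 mm and grips with 20 to 120 N. Pads are 22 mm wide; open, the fingers measure 114 mm over their backs; the gripper's body (76 mm by 85 mm) begins 54 mm behind the grasp point. The pads swing forward as they close: fully open they stand 13 mm farther back than shut.
Start: joints at [1.149, 0.286, 1.577, -0, 1.279, -0.15], TCP at [0.181, 0.65, 0.231] pointing down, gripper open.
Joint ranges: [-2.77, 2.77], [-0.9, 2.22], [0.21, 2.48], [-1.53, 4.67], [0.24, 2.81], [-2.84, 2.84]. Speed limits (rad/s): [2.79, 2.79, 3.14, 3.14, 3.14, 3.14].

INTERFACE

Orientations are given as a unit quaternion [x, y, z, w].
In Python, from plant import ctrl gives the robot as it stands.
- The arm moves only by the tool send_rows, never from a script. Its argument "series" is a list that holds one entry, the list of rows, each a list of 7 numbers: the shift along the tool's x, y, z in cm, then the turn, a rotation vector about the tool's x, y, z in rad, then the opening, from -1 (shut) to 1 (fully open). In form: [[[x, y, z, rx, ry, rz, jaw], ...]]. A call has 1 to 10 rows; each row shifts and turns the commanded pose from where the row before left it, along the tool's axes as they then stand; what a row does not reach is not made up. A row lasts 1/8 s, in which the tool goes at most 62.5 mm and 10.7 degrees, less where a joint would pass 70% of its speed; a pose out of reach is approached as far as the arm can. A call is refused whole if a number of a shift passes 6.25 or a number of a turn 0.188, either way. A call with a gripper value outside its range is refused whole. The fingers move at their own pace and stop on an object; "force" is the grip in N (left out, the last holds). Time passes only in rows, so rows that do not move let the fingers close. It gives the time, the measured TCP pose, the force, the opening and the grip force at its end, in the units of the state.
- ctrl.get_state(): the state, without advancing time (a new reading comes with each control period).
- ctrl.read_camera(name): name is "side" or "top"; returns a dict with "img" (420x560x3 uint8, red, green, blue), "fx", "fy", "cx", "cy" (pixels), "k1" (the pictures are not rectified: a ray, as slopes to the right and down, at radius r is drawn at 1 + k1 r^2 times it, then the intrinsics apply), "R" (3x3) and "t" (3): a world point X has camera coordinates R X + t. Camera axes: x right, y down, z forward; pixel columns grow to the right and rows downward; lengths in m; the calibration is good to about 2 mm. A picture is of the moment at which its call begins. There is no depth.
- ctrl.sign_off(): hands the job in; it is judged then, once.
The state is a dict: "time": time; "qpos": joint angles; "dq": joint speeds; "joint_efforts": joint torques, N m; "eef_pos": TCP position; "tcp_rot": TCP orientation; "contact_force": force on the tool from outside, world axes, zero at the start; "wrist_torque": the same for the moment, N m; "opening": opening from 0.0 (shut) to 1.0 (fully open); "finger_force": force on a finger pad.
Only numpy, scipy, OpenCV 4.12 (cv2) and the standard library are available. Lean on these libraries where they do the work, as an engineer would, in place of code of your own. Each camera call takes 0.05 s, during which the arm holds its last target. There are 200 camera calls.

## Working session

There is one attempt and no reset: what is moved stays moved. The work goes in short steps, Python scripts to look and compute and a tool call to move; the robot and the scene stay as the last step left them, time stands still between calls to the robot, and variables do not carry over. Pictures are saved under pics/ and viewed, at most 10 in all, crops included, and the job is handed in when it is done.

Besides the shell and the picture viewer there is one more tool, called after "Call:" by a JSON object that holds its "op" and its "data", one argument or row to a line. send_rows: Moves the arm, as the interface text tells. Its arguments: {"type":"object","properties":{"series":{"type":"array"},"force":{"type":"number"}},"required":["series"]}

```bash
ls; mkdir -p pics; python3 - <<'E'
from plant import ctrl
import cv2
s=ctrl.get_state();print(s)
for n in("side","top"):
    c=ctrl.read_camera(n);cv2.imwrite(f"pics/{n}0.png",c["img"][:,:,::-1]);print({k:v for k,v in c.items() if k!="img"})
E
```

```text
pics
{'time': 0.0, 'qpos': array([ 1.14900498e+00,  2.87183853e-01,  1.57818956e+00, -3.19013879e-06,
        1.27860560e+00, -1.49983267e-01]), 'dq': array([-0.00145775,  0.00089044, -0.00157371,  0.00074741, -0.00193478,
       -0.00117853]), 'joint_efforts': array([ 1.98763279e-03, -4.05980122e+01, -2.92624694e+01,  1.04796317e-05,
        5.71738303e-03, -5.75396584e-07]), 'eef_pos': array([0.18090609, 0.64961684, 0.22992826]), 'tcp_rot': array([ 1.35485514e-01,  9.90778609e-01, -1.14518155e-03, -3.35022377e-04]), 'contact_force': array([-0.14550022,  0.79002269, -0.84939806]), 'wrist_torque': array([ 0.03308175, -0.01118271, -0.02534178]), 'finger_force': 0.0, 'opening': 0.9965481769067797}
{'fx': 422.92738206984995, 'fy': 422.92738206984995, 'cx': 280.8863929635291, 'cy': 212.17111475663893, 'k1': -0.03525058546808611, 'R': array([[ 0.83451896, -0.5506097 , -0.02017606],
       [-0.28944218, -0.40693933, -0.86638537],
       [ 0.46882975,  0.72885482, -0.49896826]]), 't': array([-0.41731919,  0.28009688,  0.77774173])}
{'fx': 501.9326983104286, 'fy': 501.9326983104286, 'cx': 276.76860397336606, 'cy': 206.2184672614878, 'k1': 0.026277731502039832, 'R': array([[ 0.01456065, -0.99979938,  0.01375417],
       [-0.99452186, -0.01590504, -0.10331165],
       [ 0.10350969, -0.01217454, -0.99455393]]), 't': array([-0.00680751,  0.53621049,  1.29929051])}
```

View pics/side0.png

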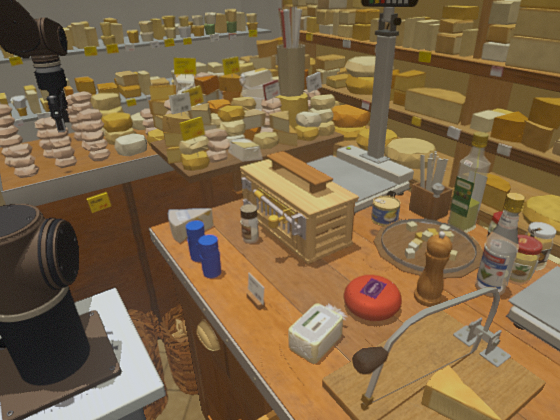

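View pics/top0.png

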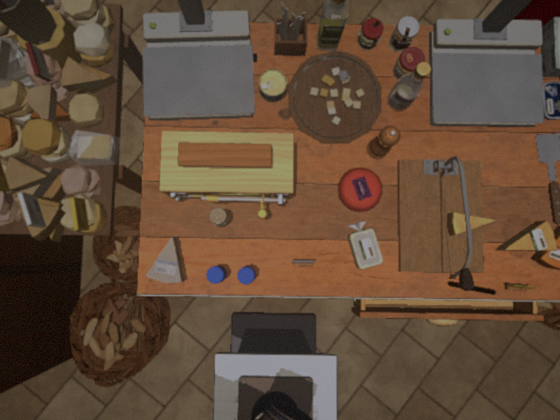

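The side view shows the jar at (250,223), and the safe with its gate facing the robot. In the top view the jar lid is at (219,217), the knob at (262,212), the ledge spans (178–271, 143–167) and the roof spans (161–294, 131–194).

```bash
cat > h.py <<'E'
import numpy as np, cv2
from plant import ctrl
def cam(n): return ctrl.read_camera(n)
def ray(c,u,v):
    K=np.array([[c["fx"],0,c["cx"]],[0,c["fy"],c["cy"]],[0,0,1.]])
    p=cv2.undistortPoints(np.array([[[u,v]]],float),K,np.array([c["k1"],0,0,0.]))[0,0]
    return -c["R"].T@c["t"], c["R"].T@np.array([*p,1])
def onz(c,u,v,z):
    o,d=ray(c,u,v); return o+d*(z-o[2])/d[2]
def tri(c1,p1,c2,p2):
    o1,d1=ray(c1,*p1);o2,d2=ray(c2,*p2)
    s=np.linalg.lstsq(np.c_[d1,-d2],o2-o1,rcond=None)[0]
    a,b=o1+d1*s[0],o2+d2*s[1]; return (a+b)/2,np.linalg.norm(a-b)
def proj(c,X):
    x=c["R"]@X+c["t"];s=x[:2]/x[2];s=s*(1+c["k1"]*s@s);return np.array([c["fx"]*s[0]+c["cx"],c["fy"]*s[1]+c["cy"]])
def blob(m,x0,y0,x1,y1):
    k=np.zeros(m.shape,np.uint8);k[y0:y1,x0:x1]=m[y0:y1,x0:x1]
    k=cv2.morphologyEx(k,cv2.MORPH_OPEN,np.ones((2,2)))
    cs=cv2.findContours(k,cv2.RETR_EXTERNAL,cv2.CHAIN_APPROX_NONE)[0]
    return max(cs,key=cv2.contourArea)
E
python3 - <<'E'
from h import *
t=cam("top");s=cam("side")
hsv=cv2.cvtColor(t["img"],cv2.COLOR_RGB2HSV)
for p in [(225,155),(225,180),(225,138),(219,217),(262,213),(240,230)]: print(p,hsv[p[1],p[0]])
a=cv2.resize(t["img"][120:230,150:300],None,fx=5,fy=5,interpolation=cv2.INTER_CUBIC)
b=cv2.resize(s["img"][140:265,230:360],None,fx=4.8,fy=4.8,interpolation=cv2.INTER_CUBIC)
cv2.imwrite("pics/a.png",a[:,:,::-1]);cv2.imwrite("pics/b.png",b[:,:,::-1])
E
```

```text
(225, 155) [ 12 138 140]
(225, 180) [ 23  98 153]
(225, 138) [ 26  90 150]
(219, 217) [ 16  75 130]
(262, 213) [ 30 113 153]
(240, 230) [ 12 132 133]
```

View pics/a.png

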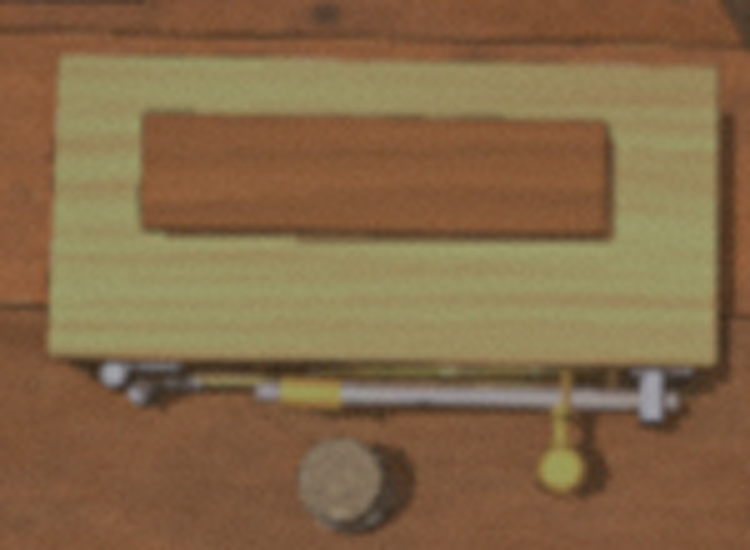

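View pics/b.png

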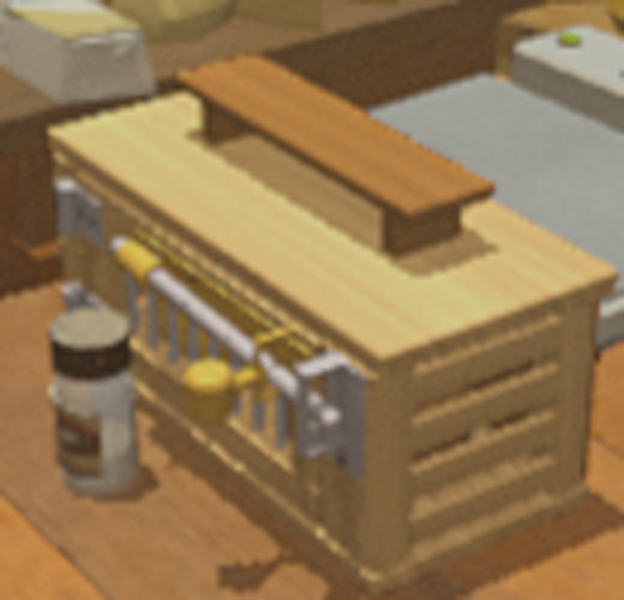

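The crops show the ledge clear, the jar lid at crop (340,478) in the top view, the knob top at (561,468), and the roof and ledge corners.

```bash
python3 - <<'E'
from h import *
t=cam("top");s=cam("side")
A=lambda p:(150+(p[0]+.5)/5-.5,120+(p[1]+.5)/5-.5)
B=lambda p:(230+(p[0]+.5)/4.8-.5,140+(p[1]+.5)/4.8-.5)
print("roof FL FR BL BR");R=[onz(t,*A(p),.148) for p in[(50,355),(716,362),(60,57),(717,67)]]
for r in R:print(r.round(4))
L=[onz(t,*A(p),.185) for p in[(142,112),(608,120),(610,240),(140,232)]]
print("ledge",np.round(L,4),np.mean(L,0))
w=(L[0]-L[1]+L[3]-L[2]);w2=(R[0]-R[1]+R[2]-R[3])
print("yaw",np.arctan2(-w[0],w[1]),np.arctan2(-w2[0],w2[1]))
print("lid",onz(t,*A((340,478)),.096),"side",onz(s,*B((91,328)),.096))
print("knob",onz(t,*A((561,468)),.121))
print(tri(t,A((561,468)),s,B((208,375))))
# side ledge corners top
print([onz(s,*B(p),.185).round(4) for p in[(178,73),(262,57),(493,187),(408,213)]])
print("mill etc",ctrl.get_state()['time'])
E
```

```text
roof FL FR BL BR
[0.5569 0.2846 0.148 ]
[ 0.5588 -0.0353  0.148 ]
[0.7029 0.2852 0.148 ]
[ 0.704  -0.0341  0.148 ]
ledge [[0.6679 0.2377 0.185 ]
 [0.6681 0.0186 0.185 ]
 [0.6108 0.0168 0.185 ]
 [0.6108 0.2367 0.185 ]] [0.63941443 0.12742971 0.185     ]
yaw 0.0006066329758561273 0.004627433206900502
lid [0.5042404  0.14967507 0.096     ] side [0.50399393 0.15193609 0.096     ]
knob [0.50875298 0.03898614 0.121     ]
(array([0.50797983, 0.03946314, 0.12024317]), np.float64(0.0019160089757126666))
[array([0.6162, 0.2393, 0.185 ]), array([0.668 , 0.2312, 0.185 ]), array([0.6647, 0.0193, 0.185 ]), array([0.6125, 0.0206, 0.185 ])]
mill etc 0.3
```

Call:
{"op": "send_rows", "data": {
  "series": [
    [[0,0,0,0,0,-0.136,1],[0,0,0,0,0,-0.136,1],[-2.7,-4.16,0,0,0,0,1],[-2.7,-4.16,0,0,0,0,1],[-2.7,-4.16,0,0,0,0,1],[-2.7,-4.16,0,0,0,0,1],[-2.7,-4.16,0,0,0,0,1],[-2.7,-4.16,0,0,0,0,1],[-2.7,-4.16,0,0,0,0,1],[-2.7,-4.16,0,0,0,0,1]]
  ]
}}

```text
time: 1.55
eef_pos: [0.3979, 0.3161, 0.2316]
tcp_rot: [-0.0, 1.0, 0.0, 0.0]
contact_force: [1.0, 0.6, -0.5]
opening: 0.998
finger_force: 0.0
```

Call:
{"op": "send_rows", "data": {
  "series": [
    [[-2.7,-4.16,0,0,0,0,1],[-2.7,-4.16,0,0,0,0,1],[-2.7,-4.16,0,0,0,0,1],[-2.7,-4.1,0,0,0,0,1],[0,0,0,0,0,0,1],[0,0,0,0,0,0,1],[0,0,0,0,0,0,1]]
  ]
}}

```text
time: 2.42
eef_pos: [0.5046, 0.1527, 0.2313]
tcp_rot: [-0.001, 1.0, 0.0, -0.0]
contact_force: [0.6, -1.0, 0.1]
opening: 1.002
finger_force: 0.0
```

Call:
{"op": "send_rows", "data": {
  "series": [
    [[0,-0.2,4,0,0,0,1],[0,0,5,0,0,0,1],[0,0,5,0,0,0,1],[0,0,3,0,0,0,1],[0,0,2,0,0,0,1],[0,0,0,0,0,0,1],[0,0,0,0,0,0,-0.3],[0,0,0,0,0,0,-0.3],[0,0,0,0,0,0,-0.3],[0,0,0,0,0,0,-0.3]]
  ],
  "force": 30
}}

```text
time: 3.68
eef_pos: [0.5064, 0.1501, 0.0428]
tcp_rot: [0.0, 1.0, 0.0, 0.001]
contact_force: [-2.1, 1.2, 5.1]
opening: 0.493
finger_force: 30.1
```

Call:
{"op": "send_rows", "data": {
  "series": [
    [[0,0,0,0,0,0,-0.3],[0,0,0,0,0,0,-0.3]]
  ]
}}

```text
time: 3.92
eef_pos: [0.5064, 0.1501, 0.0428]
tcp_rot: [0.0, 1.0, 0.0, 0.001]
contact_force: [-1.5, 1.9, 5.9]
opening: 0.493
finger_force: 30.0
```

Call:
{"op": "send_rows", "data": {
  "series": [
    [[0,0,-1,0,0,0,-0.3],[0,0,-3,0,0,0,-0.3],[0,0,-4,0,0,0,-0.3],[0,0,-4,0,0,0,-0.3],[0,0,-4,0,0,0,-0.3],[0,0,-3,0,0,0,-0.3],[0,0,-2,0,0,0,-0.3],[0,0,0,0,0,0,-0.3],[0,0,0,0,0,0,-0.3]]
  ]
}}

```text
time: 5.05
eef_pos: [0.5044, 0.1495, 0.2498]
tcp_rot: [-0.0, 1.0, -0.0, -0.001]
contact_force: [-0.9, 0.6, -2.4]
opening: 0.497
finger_force: 30.5
```

```bash
python3 - <<'E'
from h import *
s=cam("side");t=cam("top");print(ctrl.get_state()['eef_pos'],ctrl.get_state()['contact_force'])
a=t["img"][110:250,180:280];b=s["img"][80:220,190:330]
f=lambda x:cv2.resize(x,None,fx=4,fy=4,interpolation=cv2.INTER_CUBIC)
cv2.imwrite("pics/c.png",np.hstack([f(b),f(a)[:,:240]])[:,:,::-1])
cv2.imwrite("pics/c.png",f(b)[:,:,::-1])
E
```

```text
[0.50434279 0.14948434 0.24943108] [ 0.02674889  0.0758201  -1.5235627 ]
```

View pics/c.png

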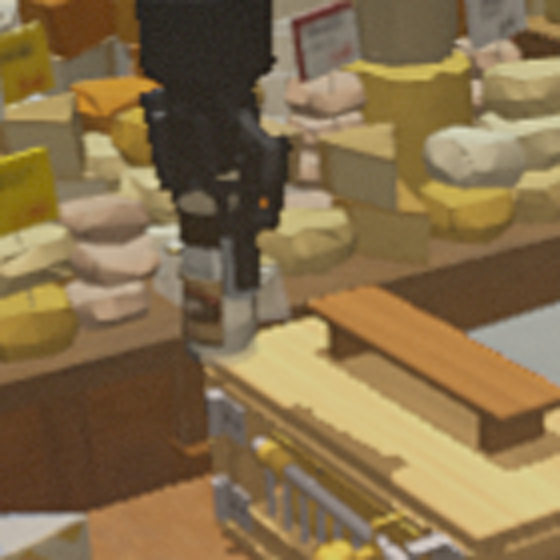

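The jar is held upright with its bottom at about crop (219,350), well above the roof.

Call:
{"op": "send_rows", "data": {
  "series": [
    [[-1.5,-0.1,0,0,0,0,-0.3],[-3,-0.3,0,0,0,0,-0.3],[-3,-0.3,0,0,0,0,-0.3],[-3,-0.3,0,0,0,0,-0.3],[-2,0,0,0,0,0,-0.3],[-1,0,0,0,0,0,-0.3],[0,0,0,0,0,0,-0.3],[0,0,0,0,0,0,-0.3],[0,0,0,0,0,0,-0.3]]
  ]
}}

```text
time: 6.28
eef_pos: [0.6398, 0.1399, 0.2515]
tcp_rot: [-0.0, 1.0, 0.0, 0.0]
contact_force: [-0.0, 0.5, -1.8]
opening: 0.494
finger_force: 30.5
```

```bash
python3 - <<'E'
from h import *
s=cam("side");e=ctrl.get_state()['eef_pos'];print(e)
for dz in(-.043,.0):
  for dx in(-.003,0,.003): print(dz,dx,proj(s,e+[dx,0,dz]).round(2))
u,v=proj(s,e).astype(int);print(u,v)
b=s["img"][v-50:v+60,u-60:u+60]
b=cv2.resize(b,None,fx=5,fy=5,interpolation=cv2.INTER_CUBIC)
cv2.imwrite("pics/d.png",b[:,:,::-1])
E
```

```text
[0.63984693 0.13984845 0.25161505]
-0.043 -0.003 [293.84 156.34]
-0.043 0 [294.81 156.08]
-0.043 0.003 [295.77 155.81]
0.0 -0.003 [293.75 140.28]
0.0 0 [294.74 140.03]
0.0 0.003 [295.72 139.78]
294 140
```

View pics/d.png

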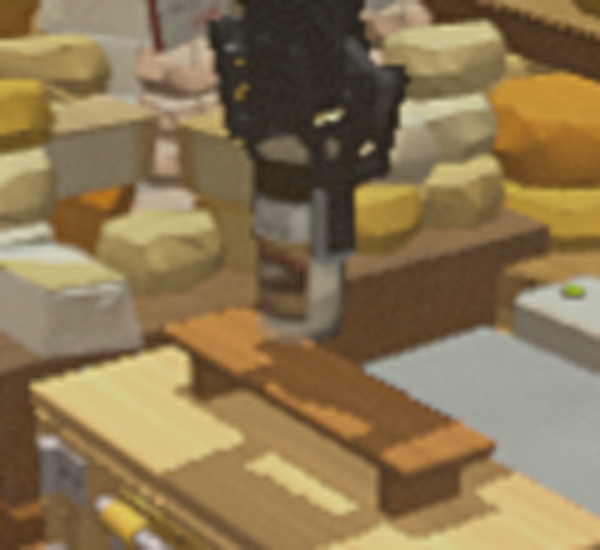

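The jar, at crop (252–347, up to y=340), hangs above the ledge. It sits about 2–3 mm forward of the TCP, so I'll shift it back a little and lower it.

Call:
{"op": "send_rows", "data": {
  "series": [
    [[-0.25,0,0.8,0,0,0,-0.3],[0,0,0.8,0,0,0,-0.3],[0,0,0.4,0,0,0,-0.3],[0,0,0.1,0,0,0,-0.3],[0,0,0,0,0,0,-0.3],[0,0,0,0,0,0,-0.3]]
  ]
}}

```text
time: 7.08
eef_pos: [0.643, 0.1397, 0.2308]
tcp_rot: [-0.0, 1.0, 0.0, 0.0]
contact_force: [-0.2, -0.3, -1.4]
opening: 0.492
finger_force: 30.5
```

Call:
{"op": "send_rows", "data": {
  "series": [
    [[0,0,0.1,0,0,0,-0.3],[0,0,0.1,0,0,0,-0.3],[0,0,0,0,0,0,-0.3]]
  ]
}}

```text
time: 7.45
eef_pos: [0.6427, 0.1397, 0.2282]
tcp_rot: [-0.0, 1.0, -0.0, -0.0]
contact_force: [-0.5, -0.3, -1.5]
opening: 0.491
finger_force: 30.5
```

Call:
{"op": "send_rows", "data": {
  "series": [
    [[0,0,0.05,0,0,0,-0.3],[0,0,0,0,0,0,-0.3]]
  ]
}}

```text
time: 7.7
eef_pos: [0.6428, 0.1397, 0.2279]
tcp_rot: [-0.0, 1.0, 0.0, 0.0]
contact_force: [0.4, -0.0, -2.0]
opening: 0.496
finger_force: 30.5
```

Call:
{"op": "send_rows", "data": {
  "series": [
    [[0,0,0.05,0,0,0,-0.3],[0,0,0,0,0,0,-0.3]]
  ]
}}

```text
time: 7.95
eef_pos: [0.6429, 0.1397, 0.2279]
tcp_rot: [-0.0, 1.0, 0.0, 0.0]
contact_force: [-0.5, -0.8, 0.5]
opening: 0.493
finger_force: 30.5
```

Call:
{"op": "send_rows", "data": {
  "series": [
    [[0,0,0.05,0,0,0,-0.3],[0,0,0,0,0,0,-0.3]]
  ]
}}

```text
time: 8.2
eef_pos: [0.643, 0.1397, 0.2278]
tcp_rot: [-0.0, 1.0, -0.0, 0.0]
contact_force: [-1.0, 0.5, 4.4]
opening: 0.496
finger_force: 30.5
```

The jar has touched the ledge; I'll release it gently and retreat upward.

Call:
{"op": "send_rows", "data": {
  "series": [
    [[0,0,0,0,0,0,0.1],[0,0,0,0,0,0,0.3],[0,0,0,0,0,0,0.6],[0,0,0,0,0,0,0.7],[0,0,-2,0,0,0,0.7],[0,0,-4,0,0,0,0.7],[0,0,-4,0,0,0,0.7],[0,0,-2,0,0,0,0.7],[0,0,0,0,0,0,0.7]]
  ]
}}

```text
time: 9.32
eef_pos: [0.6435, 0.1398, 0.3496]
tcp_rot: [-0.0, 1.0, 0.0, 0.002]
contact_force: [0.6, 0.2, -0.7]
opening: 0.85
finger_force: 0.0
```

Call:
{"op": "send_rows", "data": {
  "series": [
    [[3,-2,0,0,0,0,0.2],[5,-3,0,0,0,0,0.2],[5,-4,0,0,0,0,0.2],[0.5,-1,0,0,0,0,0.2],[0,0,0,0,0,0,0.2],[0,0,0,0,0,0,0.2],[0,0,0,0,0,0,0.2]]
  ]
}}

```text
time: 10.2
eef_pos: [0.5098, 0.0412, 0.3465]
tcp_rot: [-0.001, 1.0, 0.0, -0.0]
contact_force: [-0.1, -0.6, -0.1]
opening: 0.602
finger_force: 0.0
```

```bash
python3 - <<'E'
from h import *
s=cam("side");t=cam("top");print(ctrl.get_state()['eef_pos'],ctrl.get_state()['opening'])
f=lambda x:cv2.resize(x,None,fx=4,fy=4,interpolation=cv2.INTER_CUBIC)
cv2.imwrite("pics/e.png",np.hstack([f(s["img"][100:245,250:345]),f(t["img"][100:245,190:290])])[:,:,::-1])
E
```

```text
[0.5095504  0.04115999 0.34655038] 0.5987820620833307
```

View pics/e.png

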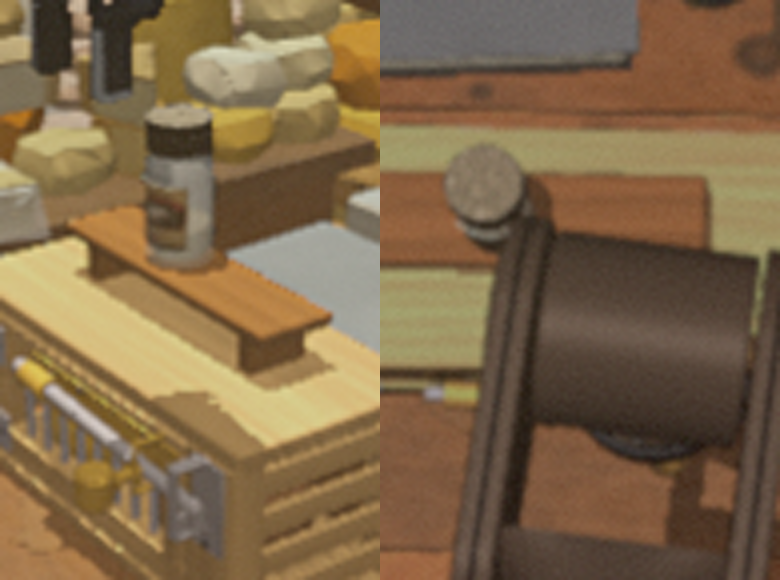

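The jar stands upright on the ledge (side crop (180,190)), and the knob is still at (95,480). Next I'll descend onto the knob.

Call:
{"op": "send_rows", "data": {
  "series": [
    [[0.15,-0.2,4,0,0,0,0.2],[0,0,5,0,0,0,0.2],[0,0,5,0,0,0,0.2],[0,0,4,0,0,0,0.2],[0,0,3,0,0,0,0.2],[0,0,2,0,0,0,0.2],[0,0,1.7,0,0,0,0.2],[0,0,1,0,0,0,0.2],[0,0,0,0,0,0,0.2],[0,0,0,0,0,0,0.2]]
  ]
}}

```text
time: 11.55
eef_pos: [0.5083, 0.0386, 0.0907]
tcp_rot: [-0.0, 1.0, -0.0, 0.001]
contact_force: [-0.1, -0.2, 0.0]
opening: 0.601
finger_force: 0.0
```

Call:
{"op": "send_rows", "data": {
  "series": [
    [[0,0,0.15,0,0,0,-0.1],[0,0,0,0,0,0,-0.3],[0,0,0,0,0,0,-0.7],[0,0,0,0,0,0,-0.7],[0,0,0,0,0,0,-0.7],[0,0,0,0,0,0,-0.7]]
  ],
  "force": 40
}}

```text
time: 12.3
eef_pos: [0.5084, 0.0399, 0.0893]
tcp_rot: [0.001, 1.0, 0.002, 0.001]
contact_force: [1.9, 5.3, 2.4]
opening: 0.273
finger_force: 39.1
```

Call:
{"op": "send_rows", "data": {
  "series": [
    [[0,0,-0.2,0.015,0,0,-0.7],[0,0,-0.2,0.015,0,0,-0.7],[0,0,-0.2,0.015,0,0,-0.7],[0,0,-0.2,0.015,0,0,-0.7],[0,0,-0.1,0.005,0,0,-0.7],[0,0,0,0,0,0,-0.7],[0,0,0,0,0,0,-0.7]]
  ]
}}

```text
time: 13.18
eef_pos: [0.5077, 0.0387, 0.0974]
tcp_rot: [0.0, 0.999, -0.032, 0.0]
contact_force: [2.6, 1.7, 1.0]
opening: 0.273
finger_force: 39.7
```

Call:
{"op": "send_rows", "data": {
  "series": [
    [[0,0.2,0,0,0,0,-0.7],[0,0.2,0,0,0,0,-0.7],[0,0.2,0,0,0,0,-0.7],[0,0.2,0,0,0,0,-0.7],[0,0,0,0,0,0,-0.7]]
  ]
}}

```text
time: 13.8
eef_pos: [0.5076, 0.047, 0.0969]
tcp_rot: [-0.0, 0.999, -0.032, 0.0]
contact_force: [2.3, -1.2, 1.5]
opening: 0.28
finger_force: 40.4
```

Call:
{"op": "send_rows", "data": {
  "series": [
    [[0,0.4,0,0,0,0,-0.7],[0,0.4,0,0,0,0,-0.7],[0,0.4,0,0,0,0,-0.7],[0,0.4,0,0,0,0,-0.7],[0,0,0,0,0,0,-0.7]]
  ]
}}

```text
time: 14.42
eef_pos: [0.5078, 0.0635, 0.096]
tcp_rot: [-0.0, 0.999, -0.032, 0.0]
contact_force: [1.5, 1.2, 4.3]
opening: 0.273
finger_force: 41.3
```

Call:
{"op": "send_rows", "data": {
  "series": [
    [[0,0.4,0,0,0,0,-0.7],[0,0.4,0,0,0,0,-0.7],[0,0.4,0,0,0,0,-0.7],[0,0.2,0,0,0,0,-0.7],[0,0,0,0,0,0,-0.7]]
  ]
}}

```text
time: 15.05
eef_pos: [0.5079, 0.0771, 0.0954]
tcp_rot: [-0.0, 0.999, -0.032, 0.0]
contact_force: [0.8, 0.2, 6.7]
opening: 0.277
finger_force: 42.2
```

Call:
{"op": "send_rows", "data": {
  "series": [
    [[0,0,-0.05,-0.02,0,0,-0.7],[0,0,0,0,0,0,-0.7],[0,0,0,0,0,0,-0.7]]
  ]
}}

```text
time: 15.42
eef_pos: [0.5075, 0.077, 0.0952]
tcp_rot: [-0.0, 1.0, -0.022, 0.0]
contact_force: [1.8, 1.0, 3.5]
opening: 0.272
finger_force: 39.8
```

```bash
python3 - <<'E'
from h import *
s=cam("side");st=ctrl.get_state();print(st['eef_pos'],st['contact_force'],st['wrist_torque'])
b=cv2.resize(s["img"][140:250,230:350],None,fx=5,fy=5,interpolation=cv2.INTER_CUBIC)
cv2.imwrite("pics/f.png",b[:,:,::-1])
E
```

```text
[0.50751963 0.07699557 0.09519888] [3.02613637 1.60728529 3.23764807] [ 0.57293965 -0.52534858 -0.19891509]
```

View pics/f.png

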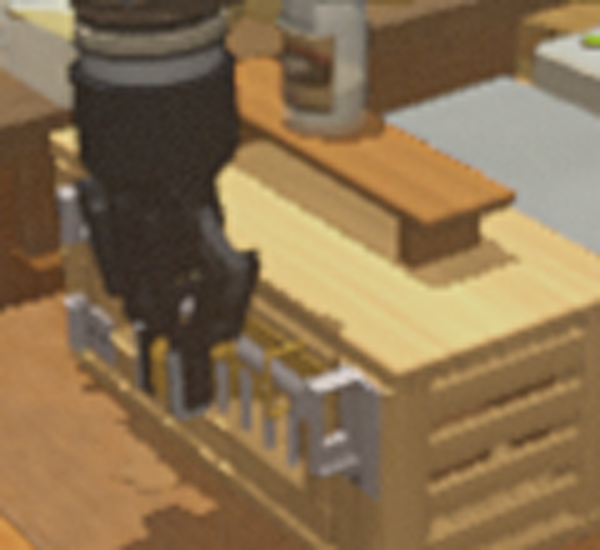

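The bolt is drawn clear of the keeper (its end is at about crop (305,385)) and the jar is still upright. Now I'll swing the gate.

Call:
{"op": "send_rows", "data": {
  "series": [
    [[0.4,0.11,-0.01,0,0,0.022,-0.7],[0.8,0.23,-0.02,0,0,0.044,-0.7],[0.8,0.23,-0.02,0,0,0.044,-0.7],[0,0,0,0,0,0,-0.7]]
  ],
  "force": 60
}}

```text
time: 15.98
eef_pos: [0.4875, 0.0833, 0.0956]
tcp_rot: [0.055, 0.998, -0.023, 0.002]
contact_force: [4.8, 0.7, 2.3]
opening: 0.269
finger_force: 58.8
```

Only about 5 N on the wrist, so the gate is swinging freely.

Call:
{"op": "send_rows", "data": {
  "series": [
    [[0.8,0.23,-0.02,0,0,0.044,-0.7],[0.8,0.23,-0.02,0,0,0.044,-0.7],[0.8,0.23,-0.02,0,0,0.044,-0.7],[0.8,0.23,-0.02,0,0,0.044,-0.7],[0.8,0.23,-0.02,0,0,0.044,-0.7],[0,0,0,0,0,0,-0.7],[0,0,0,0,0,0,-0.7]]
  ]
}}

```text
time: 16.85
eef_pos: [0.4512, 0.1019, 0.0957]
tcp_rot: [0.163, 0.986, -0.023, 0.004]
contact_force: [4.6, -0.4, 0.7]
opening: 0.265
finger_force: 58.9
```

Call:
{"op": "send_rows", "data": {
  "series": [
    [[0.8,0.23,-0.02,0,0,0.044,-0.7],[0.8,0.23,-0.02,0,0,0.044,-0.7],[0.8,0.23,-0.02,0,0,0.044,-0.7],[0.8,0.23,-0.02,0,0,0.044,-0.7],[0.4,0.11,-0.01,0,0,0.022,-0.7],[0,0,0,0,0,0,-0.7],[0,0,0,0,0,0,-0.7],[0,0,0,0,0,0,-0.7]]
  ]
}}

```text
time: 17.85
eef_pos: [0.4225, 0.1252, 0.0955]
tcp_rot: [0.26, 0.965, -0.023, 0.006]
contact_force: [5.3, -1.6, 1.2]
opening: 0.271
finger_force: 58.9
```

```bash
python3 - <<'E'
from h import *
s=cam("side");t=cam("top");st=ctrl.get_state();e=st['eef_pos'];print(e,st['contact_force'],st['wrist_torque'],st['qpos'].round(2))
h=np.array([.556,.261]);a=np.array([.5075,.0778])-h;b=e[:2]-h
print("open deg",np.degrees(np.arctan2(a[1],a[0])-np.arctan2(b[1],b[0])),np.linalg.norm(a),np.linalg.norm(b))
f=lambda x:cv2.resize(x,None,fx=3,fy=3,interpolation=cv2.INTER_CUBIC)
cv2.imwrite("pics/g.png",np.hstack([f(s["img"][110:300,220:350]),f(t["img"][110:300,150:280])])[:,:,::-1])
E
```

```text
[0.4225679  0.12519723 0.09554243] [ 5.56096028 -1.51152447  0.39949637] [-0.06391656 -0.86353681 -0.13017654] [ 0.08 -0.07  2.23 -0.06  0.98 -0.93]
open deg 29.667312517178274 0.18951118700488376 0.1903851837014554
```

View pics/g.png

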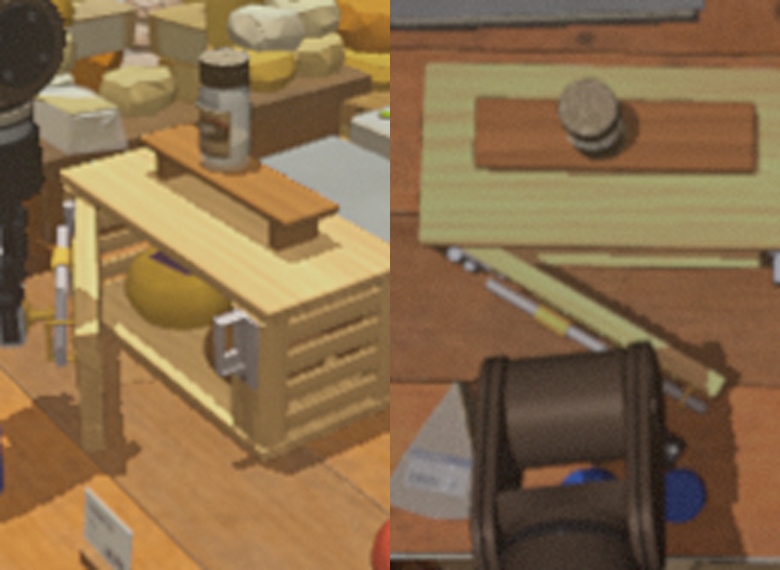

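The gate is at about 30° and held by the knob, and the jar is upright on the ledge. I'll check that the blue jars and the other bystanders have not moved.

```bash
python3 - <<'E'
from h import *
a=cv2.imread("pics/side0.png")[:,:,::-1];b=cam("side")["img"]
for im in(a,b):
    h=cv2.cvtColor(im,cv2.COLOR_RGB2HSV);m=((h[:,:,0]>105)&(h[:,:,0]<130)&(h[:,:,1]>120)).astype(np.uint8)
    k=np.zeros_like(m);k[210:285,170:235]=m[210:285,170:235]
    n,_,st,c=cv2.connectedComponentsWithStats(k)
    print([(st[i].tolist(),c[i].round(1).tolist()) for i in range(1,n) if st[i][4]>60])
d=cv2.absdiff(a,b).max(2)[270:,230:];print("change in the bystander region:",(d>60).sum())
E
```

```text
[([186, 221, 31, 40, 587], [198.4, 238.0])]
[([186, 221, 33, 56, 1011], [201.9, 246.2])]
change in the bystander region: 1
```

```bash
python3 - <<'E'
from h import *
a=cv2.imread("pics/side0.png")[:,:,::-1];b=cam("side")["img"]
for im in(a,b):
    r=im[210:285,170:235].astype(int);m=(r[:,:,2]>r[:,:,0]+25)
    y,x=np.nonzero(m);print(len(x),x.min()+170,x.max()+170,y.min()+210,y.max()+210,x.mean()+170,y.mean()+210)
print(ctrl.get_state()['eef_pos'])
E
```

```text
1212 185 219 220 277 203.02887788778878 247.66666666666666
1233 185 219 220 277 203.2214111922141 248.1435523114355
[0.42256292 0.12520466 0.09551986]
```

The blue jars have not moved and everything is steady, so I'm handing in.

```bash
python3 -c "
from plant import ctrl
print(ctrl.sign_off())"
```

```text
the job is handed in; nothing more can be done
None
```

The spice jar stands upright and free on the ledge, the bolt was lifted over the lip and drawn, and the gate is held open at about 30° by the knob; the job is handed in after about 18 s on the robot's clock.

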